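# Swing in the tote's bail and stack the orange stone box

## Robot

A 7-joint arm with a two-finger parallel gripper is mounted at the origin on the work surface. World frame = base frame: x ahead of the robot, y to its left, z up, the work surface at z = 0. Lengths are in m, angles in rad, forces in N, time in s.
With the tool pointing down it reaches from about 0.4 to 0.85 m from the base axis. Payload 10.4 kg.
Tool frame: the origin (TCP) lies at the very end of the fingers, on their centre line; the grasp point (between the pads) lies 19 mm behind it (manip.grip_point_offset is the distance from the TCP to the grasp point, in m); z points along the fingers, y is the line along which they close (so a half turn about z gives the same grasp; the last joint's range is limited). The gripper opens to 85 mm and grips with 20 to 120 N. Pads are 22 mm wide; open, the fingers measure 114 mm over their backs; the gripper's body (76 mm by 85 mm) begins 54 mm behind the grasp point. The pads swing forward as they close: fully open they stand 13 mm farther back than shut.
Start: joints at [1.171, 0.332, -0.065, 1.46, 0.022, 1.35, -0.088], TCP at [0.23, -0.581, 0.231] pointing down, gripper open.
Joint ranges: [-2.6, 2.6], [-0.5, 2.12], [-1.47, 1.34], [0.16, 2.42], [-1.27, 4.41], [0.06, 2.06], [-2.6, 2.6]. Speed limits (rad/s): [2.22, 2.22, 2.79, 2.79, 3.14, 3.14, 3.14].

## Interface

Orientations are given as a unit quaternion [x, y, z, w].
In Python, from workcell import manip gives the robot as it stands. The module is installed in compiled form; this text tells all that it offers.
- The arm moves only by the shell command python3 -m inch 'ROWS' [OPENING] [FORCE]. ROWS is JSON, a list of rows, each a list of 2 entries, a list of its own where there are three numbers: the shift along the tool's x, y, z each as a share of 0.08 m, from -1 to 1, then the turn, a rotation vector about the tool's x, y, z each as a share of 45 degrees, from -1 to 1. A call has exactly 10 rows; each row is the pose to reach, as a shift and turn from the pose commanded when the call began, along the tool's axes at that moment; what a row does not reach only later rows make up. A row lasts 1/10 s, in which the tool goes at most 50 mm and 8.59 degrees, less where a joint would pass 70% of its speed; a pose out of reach is approached as far as the arm can. A call with a number of a shift or a turn outside -1 to 1 is refused whole. A call with a gripper value outside its range is refused whole. OPENING is the opening, from 0 (shut) to 1 (fully open), set as the call begins (- or left out, the last holds). The fingers move at their own pace and stop on an object; FORCE is the grip in N (left out, the last holds). Time passes only in rows, so rows that repeat a pose let the fingers close, or fill a call up. It gives the time, the measured TCP pose, the force, the opening and the grip force at its end, in the units of the state.
- manip.get_obs(): the state, without advancing time (a new reading comes with each control period).
- manip.camera(name): name is "scene" or "top"; returns the picture (400x640x3 uint8, red, green, blue); there is no depth.
- manip.camera_params(name): a dict with "fov_y" (degrees; the focal length in pixels is half the picture's height over the tangent of half this angle, whatever the lens; pixels are square), "cx", "cy" (the principal point, pixels), "k1" (the pictures are not rectified: a ray, as slopes to the right and down, at radius r is drawn at 1 + k1 r^2 times it, then the intrinsics apply), "camera_from_world" (4x4, takes a point from world to camera coordinates). Camera axes: x right, y up, looking along -z (the intrinsics and any distortion apply to the point x, -y, -z); pixel columns grow to the right and rows downward; lengths in m; the calibration is good to about 2 mm. A picture is of the moment at which its call begins. camera_params takes no time and is no camera call.
- manip.hand_in(): hands the job in; it is judged then, once.
The state is a dict: "clock": time; "joint_pos": joint angles; "joint_velocities": joint speeds; "tau": joint torques, N m; "position": TCP position; "ee_rot": TCP orientation; "ft_force": force on the tool from outside, world axes, zero at the start; "torque": the same for the moment, N m; "grip_width": opening from 0.0 (shut) to 1.0 (fully open); "grasp_force": force on a finger pad.
Only numpy, scipy, OpenCV 4.12 (cv2) and the standard library are available. Lean on these libraries where they do the work, as an engineer would, in place of code of your own. Each camera call takes 0.05 s, during which the arm holds its last target. There are 200 camera calls.

## Task

Swing the bail arm of the blue tote that is still out inwards, until it lies fully down across the tote's mouth like the other one. Then set the orange-lidded stone box gently on the two bails, level, centred over the tote and with its long side along the tote's long side. Leave the green-lidded box where it is.

Things in the scene. Friction and masses are not known exactly. Their poses are not given: they have to be found in the camera images.
- tote: Blue open tote, fixed to the bench: 160 mm along its x, 230 mm along its y (long side), 80 mm high, walls 4 mm; a few small stones on its floor, none above 20 mm. Origin: centre of its underside, on the bench; z up. Two red steel U-shaped bail arms pivot on its long sides, about axes along its x, 75 mm above the bench: bail_left at y = +100 mm, bail_right at y = -100 mm.
- bail_left (a joint): Angle of the bail on the tote's +y side, rad: 0 is fully in (crossbar down across the mouth, at a stop); it grows as the bail swings up and outwards (about 1.4 is straight up, stop at 2.6). It starts out, at 1.9 to 2.3. A light, slightly stiff hinge (about 1 N at the crossbar): it stays where it is left.
- bail_right (a joint): Angle of the like bail on the tote's -y side, rad: 0 is fully in, where it starts and should stay; it grows as the bail swings up and outwards.
- bail_left_bar (a point): Middle of bail_left's crossbar, on its centre line: a round red bar 8 mm thick, 174 mm long, along the tote's x, 61 mm from the pivot axis. Fully in, its centre is at y = +40 mm in the tote's frame, 85 mm above the bench (top at 89 mm).
- bail_right_bar (a point): Middle of bail_right's crossbar, of the same make. Fully in, its centre is at y = -40 mm in the tote's frame, 85 mm above the bench (top at 89 mm). The two crossbars carry a box put on them.
- orange_box_mid (a point): Centre of the loose orange-lidded stone box, half-way up its total height of 75 mm. White, 110 mm along x, 150 mm along y (long side), 40 mm high with the flat lid; on the lid's middle an orange grip rib 60 mm along x, 20 mm thick along y, 35 mm high (2.5 to 37.5 mm above this point). 0.25 to 0.45 kg. It would drop into the tote if a bail were out.
- green_box_mid (a point): Centre of the like stone box with a green lid and rib, same size and make; not to be moved.

How it is judged:
By the outcome, as a careful person would: the job done as asked, in the order asked, and still so for the second after the job is handed in, with the robot touching nothing.
It also fails if it takes over 54 s, if anything falls off the work surface, if the arm or the gripper's body presses on something with over 40 N, if the wrist force passes 120 N, or if a joint passes its speed limit or range.

## Working session

There is one attempt and no reset: what is moved stays moved. The work goes in short steps, Python scripts to look and compute and a shell command to move; the robot and the scene stay as the last step left them, time stands still between calls to the robot, and variables do not carry over. Pictures are saved under pics/ and viewed, at most 10 in all, crops included, and the job is handed in when it is done.

```bash
mkdir -p pics; python3 - <<'E'
from workcell import manip
import cv2
for n in("scene","top"):
    cv2.imwrite(f"pics/{n}0.png",manip.camera(n)[:,:,::-1]); p=manip.camera_params(n); print(n,p)
o=manip.get_obs(); print(o["clock"],o["position"],o["ee_rot"],o["grip_width"],manip.grip_point_offset)
E
```

```text
scene {'fov_y': 46.80468306986341, 'cx': 319.8384305094989, 'cy': 199.76014492478674, 'k1': -0.12202778383020171, 'camera_from_world': array([[-0.1759516 ,  0.98421534,  0.01900522,  0.08900604],
       [-0.60566377, -0.12345595,  0.78608526,  0.27064842],
       [ 0.77602348,  0.12680219,  0.61782584, -1.49215831],
       [ 0.        ,  0.        ,  0.        ,  1.        ]])}
top {'fov_y': 55.017085182347, 'cx': 328.16116406818037, 'cy': 204.28166024616553, 'k1': 0.0020151846589546293, 'camera_from_world': array([[ 0.00477855, -0.9999072 , -0.01275762,  0.01879358],
       [ 0.99518572,  0.00350633,  0.09794431, -0.54597333],
       [-0.09789048, -0.01316424,  0.99511012, -0.84227089],
       [ 0.        ,  0.        ,  0.        ,  1.        ]])}
0.1 [ 0.22987643 -0.58083672  0.23060378] [ 9.82300087e-01  1.87312926e-01 -1.34891373e-04 -6.23653820e-04] 0.9990719950011858 0.0187
```

View pics/scene0.png

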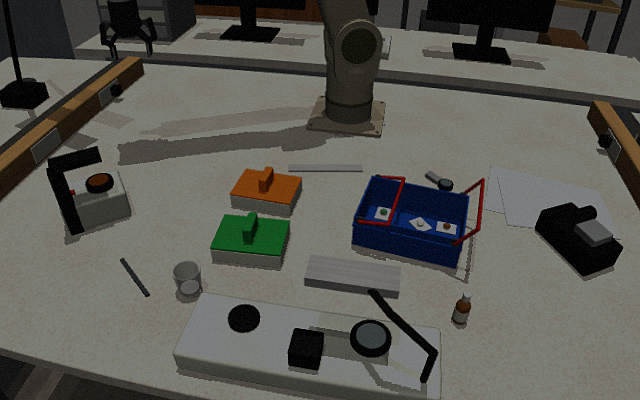

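View pics/top0.png

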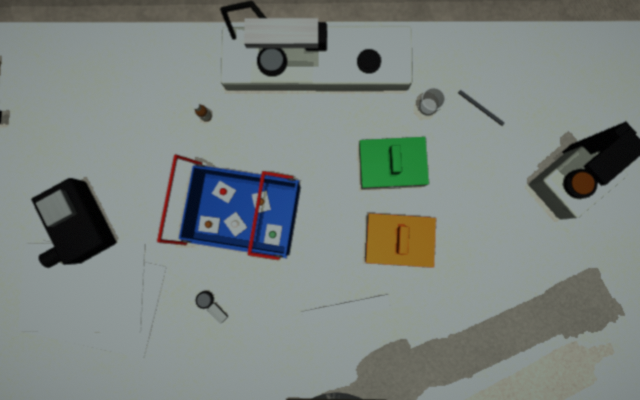

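The scene view shows the tote with its out bail on the +y side (image right in the scene view, left in the top view, around (172,200)). The orange box is at top (401,240) and green at (394,162). Next I'll enlarge crops to get accurate pixels.

```bash
python3 - <<'E'
import cv2,numpy as np
im=cv2.imread("pics/top0.png")
a=cv2.resize(im[140:270,150:310],None,fx=5,fy=4.6,interpolation=cv2.INTER_CUBIC)
a=cv2.resize(im[145:265,150:310],None,fx=5,fy=5,interpolation=cv2.INTER_CUBIC); cv2.imwrite("pics/tote.png",a)
b=cv2.resize(im[130:275,350:450],None,fx=4,fy=4,interpolation=cv2.INTER_CUBIC); cv2.imwrite("pics/box.png",b)
E
cat > h.py <<'E'
import numpy as np,cv2
from workcell import manip
def ray(n,u,v):
    p=manip.camera_params(n); f=200/np.tan(np.radians(p["fov_y"]/2))
    d=np.array([(u-p["cx"])/f,(v-p["cy"])/f]); s=d.copy()
    for _ in range(20): s=d/(1+p["k1"]*(s@s))
    T=p["camera_from_world"]; R=T[:3,:3]
    return -R.T@T[:3,3], R.T@np.array([s[0],-s[1],-1])
def at(n,u,v,z):
    o,d=ray(n,u,v); return o+d*(z-o[2])/d[2]
def proj(n,P):
    p=manip.camera_params(n); f=200/np.tan(np.radians(p["fov_y"]/2))
    T=p["camera_from_world"]; c=T[:3,:3]@np.asarray(P)+T[:3,3]
    s=np.array([c[0],-c[1]])/-c[2]; s=s*(1+p["k1"]*(s@s)); return s*f+[p["cx"],p["cy"]]
E
```

```text
(no output)
```

View pics/tote.png

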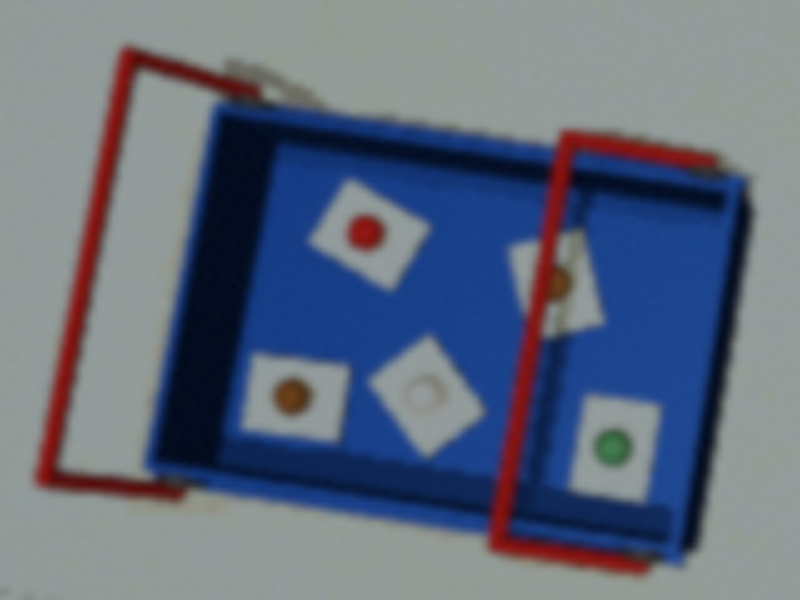

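View pics/box.png

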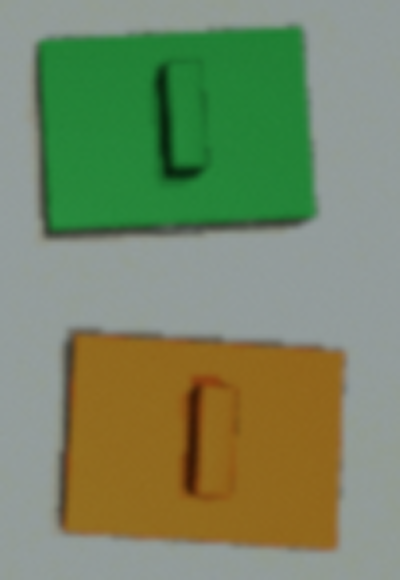

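In the tote crop, the rim corners are at (218,103), (747,178), (683,562) and (150,470). The out bail's bar runs (127,52)–(44,482) and the in bar (566,135)–(498,548). In the box crop, the orange lid corners are at (75,332), (345,350), (337,548) and (62,530).

```bash
python3 - <<'E'
from h import *
from scipy.optimize import least_squares
from scipy.spatial.transform import Rotation as Ro
C=lambda L,s,ox,oy,z:np.array([at("top",ox+u/s,oy+v/s,z)[:2] for u,v in L])
def fit(P,hx,hy):
    M=np.array([[hx,hy],[hx,-hy],[-hx,-hy],[-hx,hy]])
    def f(q): c,s=np.cos(q[2]),np.sin(q[2]); return (M@np.array([[c,s],[-s,c]])+q[:2]-P).ravel()
    r=least_squares(f,[*P.mean(0),0]); return r.x,r.fun.round(4)
T=fit(C([(218,103),(747,178),(683,562),(150,470)],5,150,145,.08),.08,.115); print("tote",T)
print("orange",fit(C([(75,332),(345,350),(337,548),(62,530)],4,350,130,.04),.055,.075))
print("green",fit(C([(40,40),(303,28),(315,216),(48,230)],4,350,130,.04),.055,.075))
print("rib",fit(C([(200,385),(240,388),(232,498),(192,494)],4,350,130,.075),.03,.01))
q=T[0]; c,s=np.cos(q[2]),np.sin(q[2])
def W(p): return np.array([c*p[0]-s*p[1]+q[0],s*p[0]+c*p[1]+q[1],p[2]])
def bar(t,x): # angle
    a0=np.arctan2(.010,-.06)   # direction (y,z) when in, for left
    a=a0-t; return W([x,.1+.061*np.cos(a),.075+.061*np.sin(a)])
ends=[(127,52),(44,482)]
for t in np.arange(1.7,2.5,.1):
    print(round(t,2),bar(t,0).round(3),[((proj("top",bar(t,x))-[150,145])*5).round(0) for x in(.087,-.087)])
print("inbar pred",[((proj("top",W([x,-.04,.085]))-[150,145])*5).round(0) for x in(.087,-.087)])
o=manip.get_obs(); R=Ro.from_quat(o["ee_rot"]).as_matrix(); print(R.round(3))
E
```

```text
tote (array([ 0.52722131,  0.20833629, -0.15015429]), array([ 0.0001, -0.0007, -0.0022,  0.0005,  0.0026, -0.0004, -0.0004,
        0.0006]))
orange (array([ 0.46644504, -0.1402839 , -0.06314282]), array([ 0.0006,  0.0005,  0.0006, -0.0001, -0.0009, -0.    , -0.0003,
       -0.0003]))
green (array([ 0.64068232, -0.12689065,  0.0477478 ]), array([ 0.001 ,  0.0011,  0.001 , -0.0002, -0.0016, -0.0009, -0.0004,
        0.    ]))
rib (array([ 0.46534907, -0.14015565, -0.0869656 ]), array([ 0.0012, -0.0007,  0.001 ,  0.0005, -0.001 ,  0.0006, -0.0012,
       -0.0004]))
1.7 [0.545 0.325 0.133] [array([169.,  59.]), array([ 85., 487.])]
1.8 [0.546 0.33  0.131] [array([157.,  58.]), array([ 73., 484.])]
1.9 [0.547 0.336 0.129] [array([146.,  57.]), array([ 62., 482.])]
2.0 [0.547 0.341 0.126] [array([137.,  57.]), array([ 53., 480.])]
2.1 [0.548 0.346 0.122] [array([128.,  57.]), array([ 45., 478.])]
2.2 [0.549 0.35  0.118] [array([122.,  58.]), array([ 39., 477.])]
2.3 [0.549 0.354 0.113] [array([117.,  59.]), array([ 34., 475.])]
2.4 [0.55  0.358 0.108] [array([113.,  60.]), array([ 31., 474.])]
inbar pred [array([574., 139.]), array([503., 545.])]
[[ 0.93   0.368 -0.   ]
 [ 0.368 -0.93   0.001]
 [-0.    -0.001 -1.   ]]
```

```bash
python3 -m inch '[[[0.05,-0.05,0],[0,0,0]],[[0.13,-0.13,0],[0,0,0]],[[0.24,-0.24,0],[0,0,0]],[[0.35,-0.35,0],[0,0,0]],[[0.46,-0.46,0],[0,0,0]],[[0.57,-0.57,0],[0,0,0]],[[0.68,-0.68,0],[0,0,0]],[[0.79,-0.79,0],[0,0,0]],[[0.9,-0.9,0],[0,0,0]],[[1,-1,0],[0,0,0]]]' 0 40
python3 -m inch '[[[0.1,-0.1,0],[0,0,0]],[[0.2,-0.2,0],[0,0,0]],[[0.3,-0.3,0],[0,0,0]],[[0.4,-0.4,0],[0,0,0]],[[0.5,-0.5,0],[0,0,0]],[[0.6,-0.6,0],[0,0,0]],[[0.7,-0.7,0],[0,0,0]],[[0.8,-0.8,0],[0,0,0]],[[0.9,-0.9,0],[0,0,0]],[[1,-1,0],[0,0,0]]]'
```

```text
clock: 1.1
position: [0.2754, -0.4763, 0.2314]
ee_rot: [0.982, 0.187, 0.0, 0.0]
ft_force: [-0.4, -1.0, 0.1]
grip_width: 0.002
grasp_force: 0.0
clock: 2.1
position: [0.3202, -0.3726, 0.2313]
ee_rot: [0.982, 0.187, 0.0, 0.0]
ft_force: [-0.1, 0.3, -0.2]
grip_width: 0.0
grasp_force: 0.0
```

```bash
python3 -m inch '[[[0.1,-0.1,0],[0,0,0]],[[0.2,-0.2,0],[0,0,0]],[[0.3,-0.3,0],[0,0,0]],[[0.4,-0.4,0],[0,0,0]],[[0.5,-0.5,0],[0,0,0]],[[0.6,-0.6,0],[0,0,0]],[[0.7,-0.7,0],[0,0,0]],[[0.8,-0.8,0],[0,0,0]],[[0.9,-0.9,0],[0,0,0]],[[1,-1,0],[0,0,0]]]'
python3 -m inch '[[[0.1,-0.1,0],[0,0,0]],[[0.2,-0.2,0],[0,0,0]],[[0.3,-0.3,0],[0,0,0]],[[0.4,-0.4,0],[0,0,0]],[[0.5,-0.5,0],[0,0,0]],[[0.6,-0.6,0],[0,0,0]],[[0.7,-0.7,0],[0,0,0]],[[0.8,-0.8,0],[0,0,0]],[[0.9,-0.9,0],[0,0,0]],[[1,-1,0],[0,0,0]]]'
python3 -m inch '[[[0.1,-0.1,0],[0,0,0]],[[0.2,-0.2,0],[0,0,0]],[[0.3,-0.3,0],[0,0,0]],[[0.4,-0.4,0],[0,0,0]],[[0.5,-0.5,0],[0,0,0]],[[0.6,-0.6,0],[0,0,0]],[[0.7,-0.7,0],[0,0,0]],[[0.8,-0.8,0],[0,0,0]],[[0.9,-0.9,0],[0,0,0]],[[1,-1,0],[0,0,0]]]'
python3 -m inch '[[[0.1,-0.1,0],[0,0,0]],[[0.2,-0.2,0],[0,0,0]],[[0.3,-0.3,0],[0,0,0]],[[0.4,-0.4,0],[0,0,0]],[[0.5,-0.5,0],[0,0,0]],[[0.6,-0.6,0],[0,0,0]],[[0.7,-0.7,0],[0,0,0]],[[0.8,-0.8,0],[0,0,0]],[[0.9,-0.9,0],[0,0,0]],[[1,-1,0],[0,0,0]]]'
python3 -m inch '[[[0.1,-0.1,0],[0,0,0]],[[0.2,-0.2,0],[0,0,0]],[[0.3,-0.3,0],[0,0,0]],[[0.4,-0.4,0],[0,0,0]],[[0.5,-0.5,0],[0,0,0]],[[0.6,-0.6,0],[0,0,0]],[[0.7,-0.7,0],[0,0,0]],[[0.8,-0.8,0],[0,0,0]],[[0.9,-0.9,0],[0,0,0]],[[1,-1,0],[0,0,0]]]'
python3 -m inch '[[[0.1,-0.1,0],[0,0,0]],[[0.2,-0.2,0],[0,0,0]],[[0.3,-0.3,0],[0,0,0]],[[0.4,-0.4,0],[0,0,0]],[[0.5,-0.5,0],[0,0,0]],[[0.6,-0.6,0],[0,0,0]],[[0.7,-0.7,0],[0,0,0]],[[0.8,-0.8,0],[0,0,0]],[[0.9,-0.9,0],[0,0,0]],[[1,-1,0],[0,0,0]]]' | head -2
```

```text
clock: 3.1
position: [0.3652, -0.2688, 0.2313]
ee_rot: [0.982, 0.187, 0.0, 0.0]
ft_force: [0.0, -0.4, 0.3]
grip_width: 0.001
grasp_force: 0.0
clock: 4.1
position: [0.4101, -0.165, 0.2313]
ee_rot: [0.982, 0.187, 0.0, 0.0]
ft_force: [-0.5, -0.6, -0.6]
grip_width: -0.001
grasp_force: 0.0
clock: 5.1
position: [0.4551, -0.0612, 0.2313]
ee_rot: [0.982, 0.187, 0.0, 0.0]
ft_force: [-0.3, 0.5, -0.2]
grip_width: -0.0
grasp_force: 0.0
clock: 6.1
position: [0.5001, 0.0427, 0.2313]
ee_rot: [0.982, 0.187, 0.0, 0.0]
ft_force: [0.7, -1.1, 0.2]
grip_width: -0.003
grasp_force: 0.0
clock: 7.1
position: [0.545, 0.1465, 0.2313]
ee_rot: [0.982, 0.187, -0.0, 0.0]
ft_force: [0.4, 0.2, 0.3]
grip_width: -0.005
grasp_force: 0.0
clock: 8.1
position: [0.59, 0.2503, 0.2313]
```

```bash
python3 -m inch '[[[0.01,-0.1,0],[0,0,0.06]],[[0.02,-0.2,0],[0,0,0.13]],[[0.03,-0.3,0],[0,0,0.2]],[[0.05,-0.4,0],[0,0,0.27]],[[0.06,-0.5,0],[0,0,0.34]],[[0.07,-0.6,0],[0,0,0.41]],[[0.08,-0.7,0],[0,0,0.48]],[[0.1,-0.8,0],[0,0,0.55]],[[0.11,-0.9,0],[0,0,0.62]],[[0.12,-1,0],[0,0,0.67]]]'
python3 -m inch '[[[-0.05,-0.13,0],[0,0,0]],[[-0.1,-0.26,0],[0,0,0]],[[-0.15,-0.39,0],[0,0,0]],[[-0.2,-0.52,0],[0,0,0]],[[-0.25,-0.65,0.05],[0,0,0]],[[-0.3,-0.75,0.15],[0,0,0]],[[-0.3,-0.75,0.3],[0,0,0]],[[-0.3,-0.75,0.45],[0,0,0]],[[-0.3,-0.75,0.6],[0,0,0]],[[-0.3,-0.75,0.7],[0,0,0]]]'
python3 - <<'E'
from h import *
o=manip.get_obs(); print(o["position"])
im=manip.camera("top"); cv2.imwrite("pics/t1.png",cv2.resize(im[130:280,120:320,::-1],None,fx=4,fy=4))
E
```

```text
clock: 9.1
position: [0.5691, 0.3281, 0.2312]
ee_rot: [0.997, -0.076, 0.0, 0.0]
ft_force: [-0.7, -0.6, -0.3]
grip_width: -0.001
grasp_force: 0.0
clock: 10.1
position: [0.5544, 0.3891, 0.1734]
ee_rot: [0.997, -0.075, -0.0, 0.001]
ft_force: [-0.3, -0.7, 0.1]
grip_width: -0.002
grasp_force: 0.0
[0.55435767 0.38914381 0.17344098]
```

View pics/t1.png

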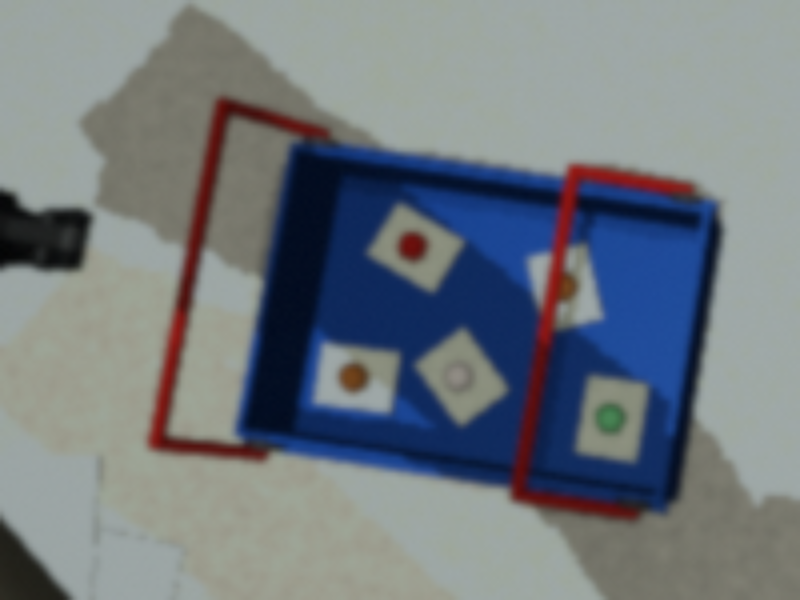

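The finger tip is at (90,238) in the crop, well outside the bar (~(205,240)), so it is clear to descend and push.

```bash
python3 -m inch '[[[0,0,0.15],[0,0,0]],[[0,0,0.35],[0,0,0]],[[0,0,0.55],[0,0,0]],[[0,0,0.75],[0,0,0]],[[0,0.05,0.82],[0,0,0]],[[0,0.15,0.82],[0,0,0]],[[0,0.28,0.82],[0,0,0]],[[0,0.42,0.82],[0,0,0]],[[0,0.56,0.82],[0,0,0]],[[0,0.7,0.82],[0,0,0]]]'
python3 -m inch '[[[0,0.1,0],[0,0,0]],[[0,0.2,0],[0,0,0]],[[0,0.28,0],[0,0,0]],[[0,0.36,0],[0,0,0]],[[0,0.44,-0.02],[0,0,0]],[[0,0.5,-0.04],[0,0,0]],[[0,0.56,-0.06],[0,0,0]],[[0,0.62,-0.06],[0,0,0]],[[0,0.67,-0.06],[0,0,0]],[[0,0.71,-0.06],[0,0,0]]]'
python3 - <<'E'
from h import *
im=manip.camera("scene"); cv2.imwrite("pics/s1.png",cv2.resize(im[140:290,320:520,::-1],None,fx=4,fy=4))
E
```

```text
clock: 11.15
position: [0.5462, 0.334, 0.1105]
ee_rot: [0.997, -0.075, 0.001, -0.0]
ft_force: [0.5, 1.2, 0.9]
grip_width: -0.002
grasp_force: 0.7
clock: 12.15
position: [0.5375, 0.2782, 0.1145]
ee_rot: [0.997, -0.075, 0.0, 0.0]
ft_force: [-0.9, 0.3, 1.6]
grip_width: 0.001
grasp_force: 0.2
```

View pics/s1.png

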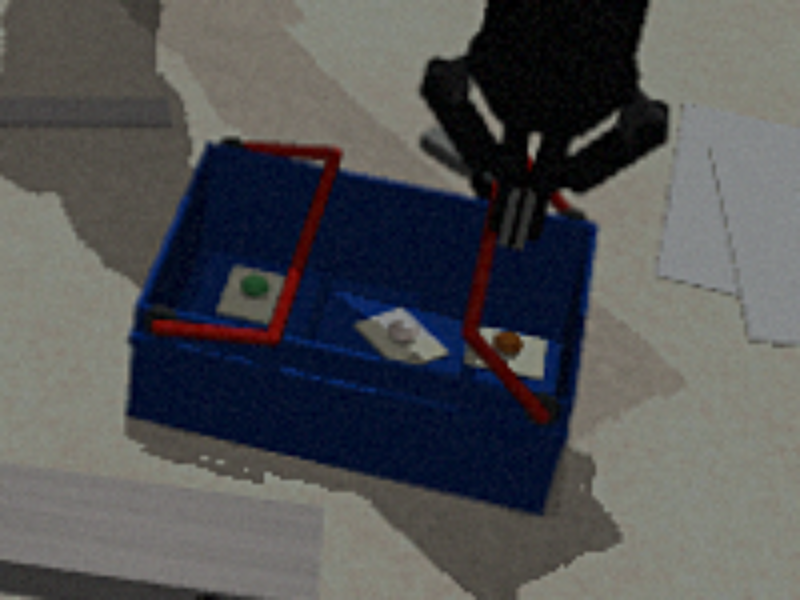

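The bar (≈(485,255)) stands at the inner side of the fingers, partly down. I'll lift over it and press down from above.

```bash
python3 -m inch '[[[0,0,-0.15],[0,0,0]],[[0,0,-0.3],[0,0,0]],[[0,0.1,-0.32],[0,0,0]],[[0,0.22,-0.32],[0,0,0]],[[0,0.32,-0.3],[0,0,0]],[[0,0.34,-0.2],[0,0,0]],[[0,0.34,-0.08],[0,0,0]],[[0,0.34,0.04],[0,0,0]],[[0,0.34,0.14],[0,0,0]],[[0,0.34,0.22],[0,0,0]]]'
python3 -m inch '[[[0,0,0.03],[0,0,0]],[[0,0,0.06],[0,0,0]],[[0,0,0.08],[0,0,0]],[[0,0,0.1],[0,0,0]],[[0,0,0.11],[0,0,0]],[[0,0,0.12],[0,0,0]],[[0,0,0.12],[0,0,0]],[[0,0,0.12],[0,0,0]],[[0,0,0.12],[0,0,0]],[[0,0,0.12],[0,0,0]]]'
```

```text
clock: 13.2
position: [0.5319, 0.2419, 0.0947]
ee_rot: [0.997, -0.077, -0.003, 0.008]
ft_force: [-18.0, -41.5, 21.5]
grip_width: -0.002
grasp_force: 24.4
clock: 14.2
position: [0.5311, 0.2376, 0.0829]
ee_rot: [0.997, -0.079, -0.005, 0.011]
ft_force: [-15.4, -43.4, 12.4]
grip_width: 0.0
grasp_force: 23.0
```

```bash
python3 -m inch '[[[0,0.05,0],[0,0,0]],[[0,0.1,0],[0,0,0]],[[0,0.15,0],[0,0,0]],[[0,0.2,0],[0,0,0]],[[0,0.22,0],[0,0,0]],[[0,0.22,-0.1],[0,0,0]],[[0,0.22,-0.25],[0,0,0]],[[0,0.22,-0.4],[0,0,0]],[[0,0.22,-0.55],[0,0,0]],[[0,0.22,-0.7],[0,0,0]]]'
python3 - <<'E'
from h import *
a=manip.camera("scene")[140:290,320:520,::-1];b=manip.camera("top")[130:280,130:330,::-1]
cv2.imwrite("pics/s2.png",np.hstack([cv2.resize(x,None,fx=2,fy=3) if 0 else cv2.resize(x,(400,300),interpolation=cv2.INTER_CUBIC) for x in(a,b)]))
E
```

```text
clock: 15.2
position: [0.5311, 0.2347, 0.1449]
ee_rot: [0.997, -0.075, 0.0, -0.0]
ft_force: [-0.6, 0.4, 0.8]
grip_width: -0.002
grasp_force: 0.0
```

View pics/s2.png

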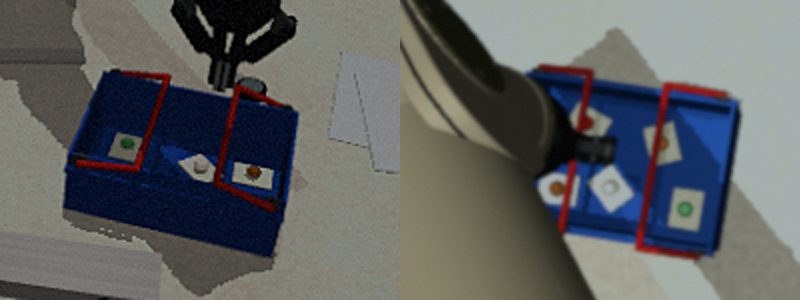

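In the scene half, the left bar runs from (237,90) to (218,183). It appears fairly low, so I'll compare it with predictions.

```bash
cat >> h.py <<'E'
q=np.array([.5272,.2083,-.1502]); c,s=np.cos(q[2]),np.sin(q[2])
def W(p): return np.array([c*p[0]-s*p[1]+q[0],s*p[0]+c*p[1]+q[1],p[2]])
def bar(t,x,sg=1):
    a=np.arctan2(.010,-.06)-t; return W([x,sg*(.1+.061*np.cos(a)),.075+.061*np.sin(a)])
E
python3 - <<'E'
from h import *
for t in(0,.1,.2,.3,.4,.5,.6,.8): print(t,bar(t,0)[1:].round(3),*[((proj("scene",bar(t,x))-[320,140])*2).round(0) for x in(.087,-.087)],*[((proj("top",bar(t,x))-[130,130])*2+[400,0]).round(0) for x in(.087,-.087)])
print([((proj("scene",bar(0,x,-1))-[320,140])*2).round(0) for x in(.087,-.087)],[((proj("top",bar(0,x,-1))-[130,130])*2+[400,0]).round(0) for x in(.087,-.087)])
E
```

```text
0 [0.248 0.085] [210. 185.] [232.  90.] [596.  74.] [566. 236.]
0.1 [0.249 0.091] [212. 181.] [234.  86.] [593.  73.] [563. 236.]
0.2 [0.251 0.097] [215. 177.] [237.  82.] [590.  72.] [560. 236.]
0.3 [0.253 0.102] [218. 174.] [240.  78.] [586.  70.] [556. 236.]
0.4 [0.256 0.108] [222. 170.] [243.  75.] [582.  69.] [551. 235.]
0.5 [0.26  0.113] [226. 167.] [247.  72.] [577.  67.] [546. 235.]
0.6 [0.264 0.117] [231. 165.] [251.  70.] [572.  66.] [541. 234.]
0.8 [0.273 0.125] [242. 161.] [261.  66.] [561.  63.] [529. 233.]
[array([133., 168.]), array([164.,  76.])] [array([669.,  86.]), array([641., 248.])]
```

The bail sits at about 0.05–0.1 rad, nearly in (both bars also show the tote ~2.5 mm further +y than my fit). I'll press again, centred on the bar.

```bash
python3 -m inch '[[[0,-0.08,0],[0,0,0]],[[0,-0.16,0],[0,0,0]],[[0,-0.24,0],[0,0,0]],[[0,-0.24,0.15],[0,0,0]],[[0,-0.24,0.3],[0,0,0]],[[0,-0.24,0.42],[0,0,0]],[[0,-0.24,0.52],[0,0,0]],[[0,-0.24,0.58],[0,0,0]],[[0,-0.24,0.61],[0,0,0]],[[0,-0.24,0.64],[0,0,0]]]'
python3 -m inch '[[[0,0,0.01],[0,0,0]],[[0,0,0.02],[0,0,0]],[[0,0,0.03],[0,0,0]],[[0,0,0.04],[0,0,0]],[[0,0,0.05],[0,0,0]],[[0,0,0.06],[0,0,0]],[[0,0,0.06],[0,0,0]],[[0,0,0.06],[0,0,0]],[[0,0,0.06],[0,0,0]],[[0,0,0.06],[0,0,0]]]'
```

```text
clock: 16.3
position: [0.5339, 0.2534, 0.0922]
ee_rot: [0.997, -0.075, 0.0, -0.0]
ft_force: [-0.2, -0.5, 1.8]
grip_width: 0.002
grasp_force: 0.3
clock: 17.3
position: [0.534, 0.2535, 0.0888]
ee_rot: [0.997, -0.075, 0.001, 0.0]
ft_force: [-5.0, -2.6, 13.4]
grip_width: 0.004
grasp_force: 6.6
```

The bail is at its stop: contact is at z=0.0888 with 13 N downward. Now to the orange box.

```bash
python3 -m inch '[[[0,0,-0.1],[0,0,0]],[[0,0,-0.25],[0,0,0]],[[0,0.05,-0.4],[0,0,0]],[[0,0.15,-0.55],[0,0,0]],[[0,0.28,-0.7],[0,0,0]],[[0,0.42,-0.8],[0,0,0]],[[0,0.56,-0.9],[0,0,0]],[[0,0.7,-0.97],[0,0,0]],[[0,0.85,-0.97],[0,0,0]],[[0,1,-0.97],[0,0,0]]]'
python3 -m inch '[[[0,0.1,0],[0,0,0]],[[0,0.2,0],[0,0,0]],[[0,0.3,0],[0,0,0]],[[0,0.4,0],[0,0,0]],[[0,0.5,0],[0,0,0]],[[0,0.6,0],[0,0,0]],[[0,0.7,0],[0,0,0]],[[0,0.8,0],[0,0,0]],[[0,0.9,0],[0,0,0]],[[0,1,0],[0,0,0]]]' 1
python3 -m inch '[[[0,0.1,0],[0,0,0]],[[0,0.2,0],[0,0,0]],[[0,0.3,0],[0,0,0]],[[0,0.4,0],[0,0,0]],[[0,0.5,0],[0,0,0]],[[0,0.6,0],[0,0,0]],[[0,0.7,0],[0,0,0]],[[0,0.8,0],[0,0,0]],[[0,0.9,0],[0,0,0]],[[0,1,0],[0,0,0]]]'
python3 -m inch '[[[-0.01,0.1,0],[0,0,0]],[[-0.02,0.2,0],[0,0,0]],[[-0.03,0.3,0],[0,0,0]],[[-0.04,0.4,0],[0,0,0]],[[-0.05,0.5,0],[0,0,0]],[[-0.06,0.6,0],[0,0,0]],[[-0.07,0.7,0],[0,0,0]],[[-0.08,0.8,0],[0,0,0]],[[-0.09,0.9,0],[0,0,0]],[[-0.1,1,0],[0,0,0]]]'
python3 -m inch '[[[0,0.1,0],[0,0,-0.01]],[[0,0.2,0],[0,0,-0.02]],[[0,0.32,0],[0,0,-0.04]],[[0,0.44,0],[0,0,-0.05]],[[0,0.56,0.05],[0,0,-0.06]],[[0,0.68,0.12],[0,0,-0.07]],[[0,0.8,0.2],[0,0,-0.08]],[[0,0.9,0.3],[0,0,-0.09]],[[0,0.97,0.4],[0,0,-0.1]],[[0,1,0.5],[0,0,-0.1]]]'
python3 - <<'E'
from h import *
o=manip.get_obs();print(o["position"],o["grip_width"],2*np.arctan2(o["ee_rot"][1],o["ee_rot"][0]))
a=manip.camera("scene")[140:290,200:400,::-1];b=manip.camera("top")[60:360,130:530,::-1]
cv2.imwrite("pics/s3.png",np.hstack([cv2.resize(x,(400,300),interpolation=cv2.INTER_CUBIC) for x in(a,b)]))
E
```

```text
clock: 18.3
position: [0.5215, 0.173, 0.1647]
ee_rot: [0.997, -0.075, -0.0, 0.0]
ft_force: [-0.9, 0.7, -0.9]
grip_width: -0.004
grasp_force: 0.0
clock: 19.3
position: [0.5098, 0.0945, 0.1649]
ee_rot: [0.997, -0.075, 0.0, 0.0]
ft_force: [0.7, 0.2, -0.3]
grip_width: 0.998
grasp_force: 0.0
clock: 20.3
position: [0.4979, 0.0154, 0.1649]
ee_rot: [0.997, -0.075, 0.0, 0.0]
ft_force: [0.4, 1.1, -1.7]
grip_width: 0.997
grasp_force: 0.0
clock: 21.3
position: [0.478, -0.0625, 0.1649]
ee_rot: [0.997, -0.075, 0.0, 0.0]
ft_force: [1.2, 0.1, 0.1]
grip_width: 1.0
grasp_force: 0.0
clock: 22.3
position: [0.4659, -0.1416, 0.124]
ee_rot: [0.999, -0.036, -0.0, -0.0]
ft_force: [0.3, -0.1, -0.4]
grip_width: 0.995
grasp_force: 0.0
[ 0.46593511 -0.14156783  0.1239601 ] 0.9954955318299747 -0.07115192120971371
```

View pics/s3.png

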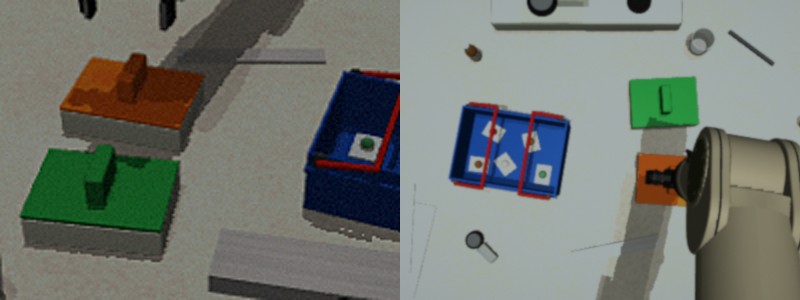

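Fingers straddle the orange rib and both bails lie in. Descend, grip and lift.

```bash
python3 -m inch '[[[0,0,0.1],[0,0,0]],[[0,0,0.22],[0,0,0]],[[0,0,0.35],[0,0,0]],[[0,0,0.48],[0,0,0]],[[0,0,0.6],[0,0,0]],[[0,0,0.72],[0,0,0]],[[0,0,0.82],[0,0,0]],[[0,0,0.9],[0,0,0]],[[0,0,0.95],[0,0,0]],[[0,0,0.97],[0,0,0]]]'
python3 -m inch '[[[0,0,0],[0,0,0]],[[0,0,0],[0,0,0]],[[0,0,0],[0,0,0]],[[0,0,0],[0,0,0]],[[0,0,0],[0,0,0]],[[0,0,0],[0,0,0]],[[0,0,0],[0,0,0]],[[0,0,0],[0,0,0]],[[0,0,0],[0,0,0]],[[0,0,0],[0,0,0]]]' 0 50
```

```text
clock: 23.4
position: [0.4662, -0.1409, 0.047]
ee_rot: [0.999, -0.035, -0.0, -0.0]
ft_force: [-0.4, 0.5, -1.2]
grip_width: 1.002
grasp_force: 0.0
clock: 24.4
position: [0.4666, -0.141, 0.0477]
ee_rot: [0.999, -0.035, 0.0, 0.0]
ft_force: [-1.1, 0.7, 5.5]
grip_width: 0.225
grasp_force: 50.5
```

```bash
python3 -m inch '[[[0,0,-0.04],[0,0,0]],[[0,0,-0.12],[0,0,0]],[[0,0,-0.22],[0,0,0]],[[0,0,-0.33],[0,0,0]],[[0,-0.03,-0.44],[0,0,0]],[[0,-0.1,-0.55],[0,0,0]],[[0,-0.19,-0.67],[0,0,0]],[[0,-0.29,-0.78],[0,0,0]],[[0,-0.39,-0.89],[0,0,0]],[[0,-0.5,-1],[0,0,0]]]'
python3 -m inch '[[[0.01,-0.1,-0.1],[0,0,0]],[[0.02,-0.2,-0.2],[0,0,0]],[[0.04,-0.3,-0.3],[0,0,0]],[[0.06,-0.4,-0.4],[0,0,0]],[[0.08,-0.5,-0.5],[0,0,0]],[[0.1,-0.6,-0.57],[0,0,0]],[[0.12,-0.7,-0.6],[0,0,0]],[[0.14,-0.8,-0.6],[0,0,0]],[[0.15,-0.9,-0.6],[0,0,0]],[[0.15,-1,-0.6],[0,0,0]]]'
python3 -m inch '[[[0.01,-0.1,0],[0,0,0]],[[0.02,-0.2,0],[0,0,0]],[[0.04,-0.3,0],[0,0,0]],[[0.06,-0.4,0],[0,0,0]],[[0.08,-0.5,0],[0,0,0]],[[0.1,-0.6,0],[0,0,0]],[[0.12,-0.7,0],[0,0,0]],[[0.14,-0.8,0],[0,0,0]],[[0.15,-0.9,0],[0,0,0]],[[0.15,-1,0],[0,0,0]]]'
python3 -m inch '[[[0.01,-0.1,0],[0,0,0]],[[0.02,-0.2,0],[0,0,0]],[[0.04,-0.3,0],[0,0,0]],[[0.06,-0.4,0],[0,0,0]],[[0.08,-0.5,0],[0,0,0]],[[0.1,-0.6,0],[0,0,0]],[[0.12,-0.7,0],[0,0,0]],[[0.14,-0.8,0],[0,0,0]],[[0.15,-0.9,0],[0,0,0]],[[0.15,-1,0],[0,0,0]]]'
python3 -m inch '[[[0,-0.1,0],[0,0,0.01]],[[0,-0.2,0],[0,0,0.02]],[[0,-0.3,0],[0,0,0.03]],[[0,-0.42,0],[0,0,0.04]],[[0,-0.54,0],[0,0,0.06]],[[0,-0.65,0],[0,0,0.07]],[[0,-0.76,0],[0,0,0.08]],[[0,-0.85,0],[0,0,0.09]],[[0,-0.91,0],[0,0,0.1]],[[0,-0.94,0],[0,0,0.1]]]'
python3 - <<'E'
from h import *
o=manip.get_obs();print(o["position"],o["grip_width"],2*np.arctan2(o["ee_rot"][1],o["ee_rot"][0]))
a=manip.camera("scene")[120:270,330:530,::-1];b=manip.camera("top")[130:280,130:330,::-1]
cv2.imwrite("pics/s4.png",np.hstack([cv2.resize(x,(400,300),interpolation=cv2.INTER_CUBIC) for x in(a,b)]))
E
```

```text
clock: 25.4
position: [0.4691, -0.1002, 0.1281]
ee_rot: [0.999, -0.035, 0.0, 0.0]
ft_force: [1.1, -0.4, -2.6]
grip_width: 0.226
grasp_force: 49.4
clock: 26.4
position: [0.4866, -0.0215, 0.1749]
ee_rot: [0.999, -0.035, -0.0, -0.0]
ft_force: [0.2, 0.4, -3.7]
grip_width: 0.224
grasp_force: 49.4
clock: 27.4
position: [0.5045, 0.0575, 0.1753]
ee_rot: [0.999, -0.035, 0.0, 0.0]
ft_force: [-0.2, 0.9, -4.3]
grip_width: 0.228
grasp_force: 49.4
clock: 28.4
position: [0.5221, 0.1364, 0.1753]
ee_rot: [0.999, -0.035, -0.0, 0.0]
ft_force: [0.7, -0.1, -2.9]
grip_width: 0.226
grasp_force: 49.4
clock: 29.4
position: [0.5273, 0.2114, 0.1753]
ee_rot: [0.997, -0.075, -0.0, 0.0]
ft_force: [0.3, -0.2, -3.6]
grip_width: 0.224
grasp_force: 49.4
[0.52726452 0.21135079 0.1752799 ] 0.223801192118859 -0.1492677257210151
```

View pics/s4.png

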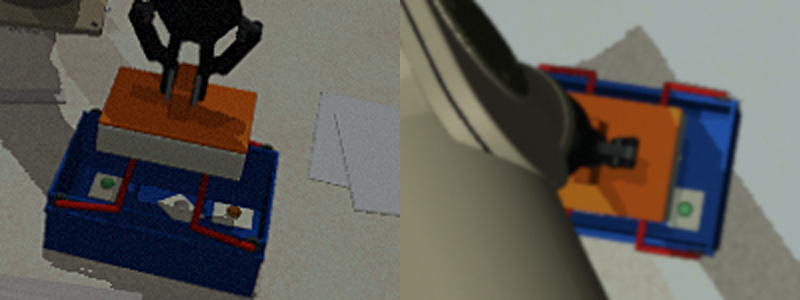

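The box hangs level over the two in-folded bails; its right lid corners in the top half are at about (684,108) and (670,222).

```bash
python3 - <<'E'
from h import *
for sx,uv in((1,(684,108)),(-1,(670,222))):
    u,v=(uv[0]-400)/2+130,uv[1]/2+130
    p=at("top",u,v,.1676); print(p[:2], W([sx*.055,-.0725,0])[:2])
E
python3 -m inch '[[[0,0,0.03],[0,0,0]],[[0,0,0.08],[0,0,0]],[[0,0,0.14],[0,0,0]],[[0,0,0.2],[0,0,0]],[[0,0,0.26],[0,0,0]],[[0,0,0.31],[0,0,0]],[[0,0,0.36],[0,0,0]],[[0,0,0.4],[0,0,0]],[[0,0,0.42],[0,0,0]],[[0,0,0.43],[0,0,0]]]'
```

```text
[0.57056859 0.12657754] [0.57073216 0.12838629]
[0.46222478 0.13769746] [0.46197063 0.14484624]
clock: 30.5
position: [0.5273, 0.2108, 0.1408]
ee_rot: [0.997, -0.075, -0.0, 0.0]
ft_force: [0.1, 0.6, -3.4]
grip_width: 0.222
grasp_force: 49.4
```

```bash
python3 - <<'E'
from h import *
im=manip.camera("top"); hsv=cv2.cvtColor(im,cv2.COLOR_RGB2HSV)
m=cv2.inRange(hsv,(8,130,60),(25,255,255)); m[:, :200]=0; m[:,330:]=0
n,l,st,_=cv2.connectedComponentsWithStats(m); k=1+st[1:,4].argmax(); m=l==k; print(st[k])
ys=[v for v in range(400) if m[v].any()]
P=np.array([at("top",np.where(m[v])[0].max()+.5,v,.133)[:2] for v in ys[5:-5]])
# right edge line y = a*x+b  -> tote yaw angle = atan(-dx..)
a,b=np.polyfit(P[:,0],P[:,1],1); r=P[:,1]-a*P[:,0]-b
print("edge dir yaw",np.arctan(a),"resid",r.std())
mid=np.array([.527,a*.527+b]); d=(mid-q[:2]); print("edge tote y at x~0",-s*d[0]+c*d[1])
# front (max x) edge
us=[u for u in range(200,330) if m[:,u].any()]
Q=np.array([at("top",u,np.where(m[:,u])[0].min()-.5,.133)[:2] for u in us[15:-8]])
a2,b2=np.polyfit(Q[:,1],Q[:,0],1); r=Q[:,0]-a2*Q[:,1]-b2; print("front yaw",-np.arctan(a2),r.std())
mq=Q.mean(0); d=mq-q[:2]; print("front edge tote x",c*d[0]+s*d[1], "y",-s*d[0]+c*d[1])
E
```

```text
[ 218  179   56   61 2038]
edge dir yaw -0.06415317877269955 resid 0.005952728808129502
edge tote y at x~0 -0.07142259930088207
front yaw -0.13889655582106686 0.0006039115958695037
front edge tote x 0.054085571032810996 y -0.022124695830442832
```

Alignment is good (yaw within ~0.01 rad, offset ~1 mm). Lower slowly to contact.

```bash
python3 -m inch '[[[0,0,0.007],[0,0,0.003]],[[0,0,0.014],[0,0,0.006]],[[0,0,0.02],[0,0,0.01]],[[0,0,0.026],[0,0,0.012]],[[0,0,0.032],[0,0,0.014]],[[0,0,0.038],[0,0,0.014]],[[0,0,0.044],[0,0,0.014]],[[0,0,0.05],[0,0,0.014]],[[0,0,0.05],[0,0,0.014]],[[0,0,0.05],[0,0,0.014]]]'
```

```text
clock: 31.55
position: [0.5273, 0.2108, 0.1369]
ee_rot: [0.997, -0.08, 0.0, 0.0]
ft_force: [0.0, -0.1, -3.2]
grip_width: 0.227
grasp_force: 49.5
```

```bash
python3 -m inch '[[[0,0,0.003],[0,0,0]],[[0,0,0.006],[0,0,0]],[[0,0,0.009],[0,0,0]],[[0,0,0.012],[0,0,0]],[[0,0,0.014],[0,0,0]],[[0,0,0.016],[0,0,0]],[[0,0,0.018],[0,0,0]],[[0,0,0.02],[0,0,0]],[[0,0,0.02],[0,0,0]],[[0,0,0.02],[0,0,0]]]'
```

```text
clock: 32.55
position: [0.5275, 0.2108, 0.1366]
ee_rot: [0.997, -0.08, 0.0, 0.0]
ft_force: [-5.5, -3.2, 11.7]
grip_width: 0.224
grasp_force: 51.4
```

In contact with the bails. Ease off, release, then rise.

```bash
python3 -m inch '[[[0,0,-0.005],[0,0,0]],[[0,0,-0.01],[0,0,0]],[[0,0,-0.012],[0,0,0]],[[0,0,-0.012],[0,0,0]],[[0,0,-0.012],[0,0,0]],[[0,0,-0.012],[0,0,0]],[[0,0,-0.012],[0,0,0]],[[0,0,-0.012],[0,0,0]],[[0,0,-0.012],[0,0,0]],[[0,0,-0.012],[0,0,0]]]' - 20
python3 -m inch '[[[0,0,0],[0,0,0]],[[0,0,0],[0,0,0]],[[0,0,0],[0,0,0]],[[0,0,0],[0,0,0]],[[0,0,0],[0,0,0]],[[0,0,0],[0,0,0]],[[0,0,0],[0,0,0]],[[0,0,0],[0,0,0]],[[0,0,0],[0,0,0]],[[0,0,0],[0,0,0]]]' 0.6
python3 -m inch '[[[0,0,-0.04],[0,0,0]],[[0,0,-0.1],[0,0,0]],[[0,0,-0.2],[0,0,0]],[[0,0,-0.3],[0,0,0]],[[0,0,-0.42],[0,0,0]],[[0,0,-0.54],[0,0,0]],[[0,0,-0.66],[0,0,0]],[[0,0,-0.78],[0,0,0]],[[0,0,-0.9],[0,0,0]],[[0,0,-1],[0,0,0]]]'
python3 -m inch '[[[0,0.1,-0.1],[0,0,0]],[[0,0.2,-0.2],[0,0,0]],[[0,0.3,-0.3],[0,0,0]],[[0,0.4,-0.4],[0,0,0]],[[0,0.5,-0.5],[0,0,0]],[[0,0.6,-0.6],[0,0,0]],[[0,0.7,-0.7],[0,0,0]],[[0,0.8,-0.8],[0,0,0]],[[0,0.9,-0.9],[0,0,0]],[[0,1,-1],[0,0,0]]]'
python3 -m inch '[[[0,0.1,0],[0,0,0]],[[0,0.2,0],[0,0,0]],[[0,0.3,0],[0,0,0]],[[0,0.4,0],[0,0,0]],[[0,0.5,0],[0,0,0]],[[0,0.6,0],[0,0,0]],[[0,0.7,0],[0,0,0]],[[0,0.8,0],[0,0,0]],[[0,0.9,0],[0,0,0]],[[0,1,0],[0,0,0]]]'
python3 - <<'E'
from h import *
a=manip.camera("scene")[120:270,330:530,::-1];b=manip.camera("top")[130:280,130:330,::-1]
cv2.imwrite("pics/s5.png",np.hstack([cv2.resize(x,(400,300),interpolation=cv2.INTER_CUBIC) for x in(a,b)]))
E
```

```text
clock: 33.55
position: [0.5274, 0.2108, 0.1366]
ee_rot: [0.997, -0.08, 0.0, 0.0]
ft_force: [-4.1, -1.9, 6.8]
grip_width: 0.227
grasp_force: 50.6
clock: 34.55
position: [0.5273, 0.2108, 0.1363]
ee_rot: [0.997, -0.08, 0.0, 0.0]
ft_force: [0.2, -0.6, -0.3]
grip_width: 0.599
grasp_force: 0.0
clock: 35.55
position: [0.5274, 0.2109, 0.2173]
ee_rot: [0.997, -0.08, 0.0, -0.0]
ft_force: [-0.0, 1.1, -0.2]
grip_width: 0.6
grasp_force: 0.0
clock: 36.55
position: [0.5144, 0.1312, 0.2969]
ee_rot: [0.997, -0.08, 0.0, 0.0]
ft_force: [-0.8, 0.1, 0.1]
grip_width: 0.6
grasp_force: 0.0
clock: 37.55
position: [0.5016, 0.0522, 0.2963]
ee_rot: [0.997, -0.08, 0.0, 0.0]
ft_force: [-0.6, -0.4, 0.2]
grip_width: 0.6
grasp_force: 0.0
```

View pics/s5.png

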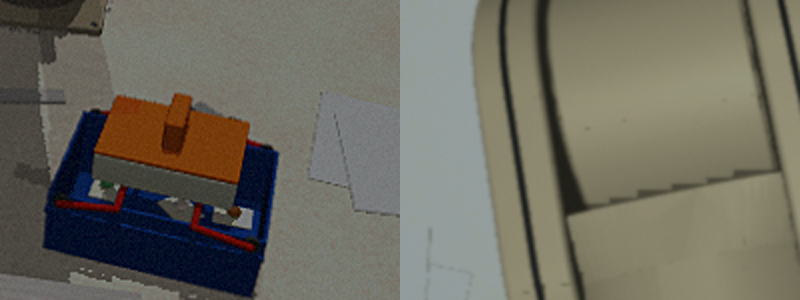

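The scene half shows the orange box resting level on both bails, aligned and centred on the tote (lid about (95–250, 95–180)), with the gripper clear.

```bash
python3 -c "
from workcell import manip
print(manip.hand_in())"
```

```text
the job is handed in; nothing more can be done
None
```

The left bail is pressed down to its stop, and the orange-lidded box sits level on both bails, centred to within a few millimetres and lined up with the tote. I didn't touch the green-lidded box, and I handed the job in at about 38 s; while I was pressing the bail down, the closed fingers slipped off the bar and pressed sideways on it with about 46 N before I backed off and redid it.

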